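Clear worn lens plates and nuts into the recycling box and jar

TASK

Clear the worn parts off the bench for recycling: slide the yellow shutter of the blue box fully open, push every green lens plate through the slot so that it drops into the box, and feed the brass nuts one at a time through the neck into the white jar. When every plate and nut is away, slide the shutter fully shut again. Keep the jar standing, and leave the marker, the flint striker and the roll of black tape alone.

Things in the scene. Friction and masses are not known exactly. Their poses are not given: they have to be found in the camera images.
- lens_box: Blue sheet-steel box bolted to the bench, 140 (x) x 200 (y) x 130 mm high, fixed grey lid. Origin: centre of its underside; its front faces its own -x. In the front wall (2.5 mm) is a level slot; before it a level aluminium sill, 70 mm deep (x), 110 mm wide, centred on the slot, top flush with the slot's lower edge 100 mm above the bench. Hollow; floor 5 mm up, walls 5 mm.
- slot (a point): Middle of the lower edge of the slot, on the outer face of the front wall; at (-70, -35, 100) mm in the box's frame, same axes as the box. The slot is 51 mm wide (along y) and 14 mm high. A plate pushed in along the sill until its tail reaches the wall tips over the inner edge and drops inside.
- shutter (a joint): Yellow shutter (2.5 mm plate, standing 5 mm proud of the front wall) that slides along the box's +y in front of the slot: 0 = slot fully covered (stop), 0.062 m = fully open (stop), the slot is wholly free from 0.059. It slides stiffly (about 1.5 N) and stays where it is left.
- shutter_tab (a point): Centre of the shutter's black tab, a block 24 (x) x 12 (y) x 24 mm high that stands on top of the box near its front edge (from 133 to 157 mm above the bench) and moves with the shutter; push it from the side or pinch it. With the shutter shut it lies at (-60, 5, 145) mm in the box's frame; its axes are those of the box.
- scrap_jar: White jar with a yellow band, standing loose, about 1.2 kg, origin at the centre of its underside: body 92 mm in diameter up to 85 mm, then a sloping shoulder up to 108 mm and a neck 48 mm outside and 40 mm inside; the lip, 56 mm outside, is 138 mm up. Hollow, inner floor 8 mm up.
- jar_mouth (a point): Centre of the jar's mouth, level with its lip (138 mm above its underside).
- lens0_center (a point): Centre of a worn lens plate: dark green glass in an aluminium frame, 80 (its x) x 46 (its y) x 7 mm (its z), 50 g, lying flat on the bench with no right way up. It may be absent.
- lens1_center (a point): Centre of a worn lens plate: dark green glass in an aluminium frame, 80 (its x) x 46 (its y) x 7 mm (its z), 50 g, lying flat on the bench with no right way up. It may be absent.
- lens2_center (a point): Centre of a worn lens plate: dark green glass in an aluminium frame, 80 (its x) x 46 (its y) x 7 mm (its z), 50 g, lying flat on the bench with no right way up. It may be absent.
- nut0_center (a point): Centre of a worn brass hexagon nut, 24 mm across flats (one pair of flats faces its own +x and -x), 27.7 mm across corners, 20 mm thick along its own z, 50 g, lying flat. It may be absent.
- nut1_center (a point): Centre of a worn brass hexagon nut, 24 mm across flats (one pair of flats faces its own +x and -x), 27.7 mm across corners, 20 mm thick along its own z, 50 g, lying flat. It may be absent.
- nut2_center (a point): Centre of a worn brass hexagon nut, 24 mm across flats (one pair of flats faces its own +x and -x), 27.7 mm across corners, 20 mm thick along its own z, 50 g, lying flat. It may be absent.
- nut3_center (a point): Centre of a worn brass hexagon nut, 24 mm across flats (one pair of flats faces its own +x and -x), 27.7 mm across corners, 20 mm thick along its own z, 50 g, lying flat. It may be absent.
- marker: Green and white marker pen lying between the box and the robot, 135 mm long; leave it alone.
- striker: Steel wire flint striker, 141 mm long, lying at the left; leave it alone.
- black_tape: Roll of black tape, 62 mm across, at the right behind the jar; leave it alone.

How it is judged:
On the way:
1. the shutter is slid fully open (value of joint shutter above 0.057 m), for 0.2 s.
At the end, for the whole second after the job is handed in: Every lens plate that is present lies inside the box (centre below 90 mm in it) and every nut that is present inside the body of the jar (centre below 90 mm, within 42 mm of its axis), all at rest; the shutter is shut to within 5 mm; the jar stands upright within 0.1 rad (x of lens0_center in the frame of lens_box between -0.07 and 0.07 m and y of lens0_center in the frame of lens_box between -0.1 and 0.1 m and z of lens0_center in the frame of lens_box between 0 and 0.09 m and linear speed of each of lens0, lens1, lens2, nut0, nut1, nut2, nut3 below 0.05 m/s and x of lens1_center in the frame of lens_box between -0.07 and 0.07 m and y of lens1_center in the frame of lens_box between -0.1 and 0.1 m and z of lens1_center in the frame of lens_box between 0 and 0.09 m and x of lens2_center in the frame of lens_box between -0.07 and 0.07 m and y of lens2_center in the frame of lens_box between -0.1 and 0.1 m and z of lens2_center in the frame of lens_box between 0 and 0.09 m and horizontal distance between each of nut0_center, nut1_center, nut2_center, nut3_center and scrap_jar below 0.042 m and height (world z) of each of nut0_center, nut1_center, nut2_center, nut3_center below 0.09 m and value of joint shutter below 0.005 m and angle between scrap_jar's own z axis and vertical below 0.1 rad); the robot touches nothing.
It fails at once if the jar is tipped over (angle between scrap_jar's own z axis and vertical above 0.5 rad).
It fails at once if the marker, the striker or the black tape is displaced by more than 3 cm (distance of any of marker, striker, black_tape from where it was at the start of the episode above 0.03 m).
Of lens0, lens1, lens2 only 2 to 3 are there at a start; the rules pass over those that are not, and their reading is None.
Of nut0, nut1, nut2, nut3 only 3 to 4 are there at a start; the rules pass over those that are not, and their reading is None.
At some moment in a run one of lens0, lens1, lens2, nut0, nut1, nut2, nut3 may be knocked a few centimetres aside while the robot is not near it.
Once in a run the grip may slacken for a moment while it holds something.
It also fails if it takes over 210 s, if anything falls off the work surface, if the arm or the gripper's body presses on something with over 40 N, if the wrist force passes 120 N, or if a joint passes its speed limit or range.

ROBOT

A 7-joint arm with a two-finger parallel gripper is mounted at the origin on a cart in front of the work surface, level with it; the furniture and walls round the work are solid. World frame = base frame: x ahead of the robot, y to its left, z up, the work surface at z = 0. Lengths are in m, angles in rad, forces in N, time in s.
With the tool pointing down it reaches from about 0.4 to 0.9 m from the base axis. Payload 5.6 kg.
Tool frame: the origin (TCP) lies midway between the tips of the shut fingers; the grasp point (between the pads) lies 19 mm behind it; z points along the fingers, y is the line along which they close (so a half turn about z gives the same grasp; the last joint's range is limited). The gripper opens to 92 mm and grips with 3 to 60 N. Pads are 20 mm wide; open, the fingers measure 128 mm over their backs; the gripper's body (75 mm by 189 mm) begins 69 mm behind the grasp point.
Start: joints at [-1.22, 0.468, -0.012, 1.603, 0.006, 1.071, -0.056], TCP at [0.249, 0.6, 0.215] pointing down, gripper open.
Joint ranges: [-2.53, 2.53], [-0.31, 2.02], [-1.57, 1.55], [0.28, 2.44], [-1.29, 4.43], [0.15, 1.84], [-2.92, 2.92]. Speed limits (rad/s): [2.57, 2.57, 3.14, 3.14, 3.14, 3.14, 3.14].

INTERFACE

Orientations are given as a 3x3 rotation matrix whose columns are the frame's x, y, z axes.
In Python, from station import env, effector, solver, viewer, workorder, search_frame, tip_of gives the robot as it stands. Calls block until the motion is done:
- env.reach(position, orientation): joint-space move of the TCP to a pose.
- env.movel(position, frame=None, rate=0.15): straight line of the TCP; frame=None keeps the orientation; rate is the mean speed in m/s.
- env.goto_joints(angles): joint-space move.
- effector.release() and effector.grasp(squeeze=None): open the fingers fully, or close them until they stop; squeeze is the grip in N (None keeps the last).
- env.pause(seconds).
- solver.inverse_kinematics(position, orientation): joint angles nearest the present ones, or None.
- env.sense(): the state.
- viewer.read_camera(name): name is "scene" or "top"; returns (picture, depth): 420x560x3 uint8, red, green, blue; 420x560 float32, m along the optical axis (not along the pixel's ray), 0 where there is no reading.
- viewer.camera_info(name): a dict with "intrinsics" (3x3 intrinsics, pixels), "dist_coeffs" ([k1, k2, p1, p2, k3] as OpenCV has them; the pictures are not rectified), "eye" and "rotation" of the camera in the world. Camera axes: x right, y up, looking along -z (the intrinsics and any distortion apply to the point x, -y, -z); pixel columns grow to the right and rows downward; lengths in m; the calibration is good to about 2 mm. A picture is of the moment at which its call begins. camera_info takes no time and is no camera call.
A pose or a line that the arm cannot do raises env.PlanningError and nothing moves.
- workorder.finish_job(): hands the job in, once; it reports no verdict.
Trained networks look in the newest picture that a camera, given by its name, has taken for a name from the list of things; names that differ only in an ending like _2 or _b are one class to them, and where a whole thing is asked for, a point or a joint stands for the part that bears it (a point fixed in the world has none). Each returns a list of dicts, best first, with "score" (0 to 1); they miss things now and then, are a little off and sometimes report something else, mostly with a low value. They report only what shows in the picture. A call takes as long as a camera call.
- search_frame(camera, name): "at" ([x, y, z] in m, in world coordinates, good to about 4 mm: the middle of the surface that is visible of it).
- tip_of(camera, name): "at" ([x, y, z] in m, in world coordinates, good to about 4 mm: a listed point, or the origin of a listed thing).
The state is a dict: "t": time; "joint_positions": joint angles; "joint_velocities": joint speeds; "tau": joint torques, N m; "ee_pos": TCP position; "tcp_rot": TCP orientation; "wrist_force": force on the tool from outside, world axes, zero at the start; "moment": the same for the moment, N m; "gripper_width": finger opening in m.
Only numpy, scipy, OpenCV 4.12 (cv2) and the standard library are available. Lean on these libraries where they do the work, as an engineer would, in place of code of your own. Each camera call takes 0.05 s, during which the arm holds its last target. There are 200 camera calls.

## Working session

There is one attempt and no reset: what is moved stays moved. The work goes in short steps, each a Python script; the robot and the scene stay as the last script left them, time stands still between calls to the robot, and variables do not carry over. Pictures are saved under pics/ and viewed, on a budget of 14 in all, crops included, one or two more only if the job needs it, and the job is handed in when it is done.

```bash
ls; mkdir -p pics
python3 - <<'E'
from station import env, effector, solver, viewer, workorder, search_frame, tip_of
import cv2,numpy as np
for c in ("top","scene"):
    p,d=viewer.read_camera(c); cv2.imwrite(f"pics/{c}0.png",p[:,:,::-1]); np.save(f"pics/{c}0d.npy",d)
    i=viewer.camera_info(c); print(c,{k:np.round(v,3).tolist() for k,v in i.items()})
    for n in ("lens_box","slot","shutter_tab","scrap_jar","jar_mouth","lens0_center","nut0_center","marker","striker","black_tape"):
        print(n,[(np.round(r["at"],3).tolist(),round(r["score"],2)) for r in tip_of(c,n)])
print(env.sense())
E
```

```text
pics
top {'intrinsics': [[516.099, 0.0, 283.217], [0.0, 516.099, 200.912], [0.0, 0.0, 1.0]], 'dist_coeffs': [-0.126, 0.0, 0.0, 0.0, 0.0], 'eye': [-0.541, 0.196, 1.495], 'rotation': [[-0.169, 0.768, -0.617], [-0.986, -0.136, 0.101], [-0.006, 0.626, 0.78]]}
lens_box [([0.614, -0.015, 0.003], 0.94)]
slot [([0.544, -0.037, 0.1], 0.94)]
shutter_tab [([0.562, 0.011, 0.142], 0.74)]
scrap_jar [([0.609, -0.288, 0.002], 0.86)]
jar_mouth [([0.605, -0.288, 0.131], 0.91)]
lens0_center []
nut0_center [([0.427, -0.201, 0.01], 0.54), ([0.606, -0.287, 0.136], 0.28)]
marker [([0.54, -0.037, 0.102], 0.32)]
striker [([0.69, 0.37, 0.0], 0.42)]
black_tape [([0.508, -0.398, 0.008], 0.63)]
scene {'intrinsics': [[383.046, 0.0, 285.6], [0.0, 383.046, 205.751], [0.0, 0.0, 1.0]], 'dist_coeffs': [0.0, 0.0, 0.0, 0.0, 0.0], 'eye': [-0.083, -0.667, 0.747], 'rotation': [[0.734, 0.379, -0.564], [-0.679, 0.436, -0.591], [0.022, 0.816, 0.577]]}
lens_box [([0.606, -0.289, 0.002], 0.67), ([0.615, -0.018, 0.0], 0.56)]
slot [([0.543, -0.041, 0.098], 0.76), ([0.434, -0.38, 0.006], 0.24)]
shutter_tab [([0.563, 0.011, 0.143],
[... 415 characters left out ...]
 1.07141848, -0.05631869]), 'joint_velocities': array([ 0.00055136,  0.00062141, -0.00081752, -0.0009515 ,  0.00146298,
       -0.00051904,  0.00040838]), 'tau': array([ 6.19831917e-05, -5.20426834e+01, -1.25320297e-02, -2.44052660e+01,
       -5.66508283e-02,  1.14195494e-02,  2.88360593e-05]), 'ee_pos': array([0.2494332 , 0.60023951, 0.21459454]), 'tcp_rot': array([[-9.23425363e-01,  3.83778058e-01,  2.43297275e-05],
       [ 3.83778059e-01,  9.23425363e-01,  6.38971553e-06],
       [-2.00144549e-05,  1.52376410e-05, -1.00000000e+00]]), 'wrist_force': array([0.96277373, 0.04942497, 1.26574179]), 'moment': array([-0.0349093 ,  0.03687638,  0.02630282]), 'gripper_width': 0.09179533992761159}
```

View pics/top0.png

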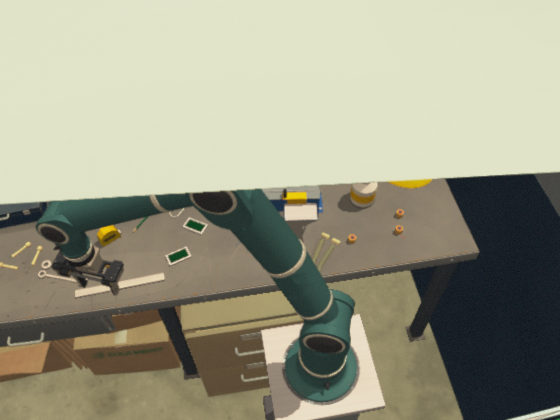

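View pics/scene0.png

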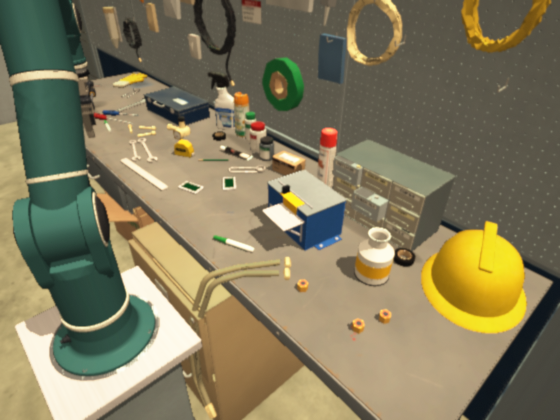

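The view shows two plates (top 195,225 and 178,256), three nuts (top 351,238; 400,213; 398,230), the box, the jar and the shutter tab. The next step is to measure poses from the depth clouds.

```bash
cat > h.py <<'E'
from station import env, effector, solver, viewer, workorder, search_frame, tip_of
import cv2,numpy as np
def cloud(c,save=None):
    p,d=viewer.read_camera(c); i=viewer.camera_info(c)
    if save: cv2.imwrite(f"pics/{save}.png",p[:,:,::-1])
    K,D=np.array(i["intrinsics"]),np.array(i["dist_coeffs"])
    v,u=np.mgrid[:420,:560]
    n=cv2.undistortPoints(np.stack([u,v],-1).reshape(-1,1,2).astype(float),K,D).reshape(420,560,2)
    P=np.stack([n[...,0]*d,-n[...,1]*d,-d],-1)@np.array(i["rotation"]).T+np.array(i["eye"])
    P[d==0]=np.nan
    return p,P
def rect(q):
    (c,s,a)=cv2.minAreaRect((q[:,:2]*1000).astype(np.float32))
    if s[0]<s[1]: s=s[::-1]; a+=90      # a: direction of long side
    return np.round(c,1),np.round(s,1),round((a+90)%180-90,1)
def blobs(c,kind,save=None):
    p,P=cloud(c,save); h=cv2.cvtColor(p,cv2.COLOR_RGB2HSV).astype(int)
    x,y,z=np.moveaxis(P,-1,0); ws=(x>.25)&(x<.85)&(abs(y)<.65)
    if kind=="nut": m=(h[...,0]<24)&(h[...,1]>90)&(h[...,2]>90)&(z>.0)&(z<.045)
    if kind=="lens": m=(h[...,0]>50)&(h[...,0]<95)&(h[...,1]>80)&(h[...,2]<150)&(z>-.01)&(z<.03)
    n,L,st,ce=cv2.connectedComponentsWithStats((m&ws).astype(np.uint8),connectivity=8)
    out=[]
    for k in range(1,n):
        if st[k,4]<12: continue
        q=P[L==k]; out.append((np.round(ce[k]),st[k,4],*rect(q),round(float(np.median(q[:,2]))*1000,1),np.round(q.max(0)*1000)[2]))
    return out
def R(psi):  # tool down, closing axis (tool y) at angle psi (rad) in world
    y=np.array([np.cos(psi),np.sin(psi),0]);z=np.array([0,0,-1.]);return np.stack([np.cross(y,z),y,z],1)
E
python3 - <<'E'
from h import *
for c in ("top","scene"):
    for k in ("nut","lens"):
        for b in blobs(c,k): print(c,k,*b)
    p,P=cloud(c); x,y,z=np.moveaxis(P,-1,0)
    h=cv2.cvtColor(p,cv2.COLOR_RGB2HSV).astype(int)
    for nm,m in (("lid",(abs(z-.13)<.006)&(x>.5)&(x<.72)&(abs(y)<.15)&(h[...,1]<80)),
                 ("tab",(abs(z-.15)<.009)&(x>.5)&(x<.62)&(abs(y)<.1)),
                 ("sill",(abs(z-.1)<.006)&(x>.43)&(x<.57)&(abs(y)<.13)),
                 ("lip",(abs(z-.138)<.006)&(x>.5)&(x<.7)&(abs(y+.29)<.06))):
        print(c,nm,m.sum(),*(rect(P[m]) if m.sum()>5 else ()))
E
```

```text
top nut [395. 184.] 33 [ 643.7 -437.5] [52.2 25.2] 38.3 5.4 11.0
top nut [410. 187.] 17 [ 619.8 -489.6] [44.2 13.6] 73.7 3.0 9.0
top nut [361. 199.] 113 [ 597.5 -280.6] [96.6 76.7] 61.3 30.7 45.0
top nut [399. 213.] 56 [ 503.3 -401.6] [28.  25.2] -32.2 16.5 29.0
top nut [113. 236.] 106 [586.5 619.6] [87.9 41.2] -14.1 20.0 45.0
top nut [398. 229.] 61 [ 434.8 -376. ] [35.2 30.5] -47.9 17.4 29.0
top nut [325. 236.] 23 [ 450.  -112.7] [28.4  8.8] 46.9 16.2 26.0
top nut [352. 238.] 63 [ 428.9 -205.4] [32.4 27.8] -17.1 15.4 27.0
top nut [335. 241.] 24 [ 419.  -143.5] [32.2 12.2] 31.2 16.0 21.0
top lens [141. 222.] 14 [630.5 525.5] [50.7  9.4] -41.3 5.3 14.0
top lens [195. 225.] 94 [580.6 333.8] [59.3 27.7] 58.2 7.8 16.0
top lens [178. 255.] 115 [464.2 400.1] [60.  30.9] -66.1 7.1 17.0
top lid 459 [572.7 -13.3] [197.7  64.8] 81.9
top tab 20 [564.3 -30.3] [93.6 34. ] -85.8
top sill 537 [512.1 -21.9] [158.8  76.6] 81.3
top lip 0
scene nut [186. 152.] 155 [587.3 622.8] [76.8 47.4] -5.6 19.8 45.0
scene nut [233. 150.] 15 [731.8 510.4] [17.  16.8] 18.8 19.3 28.0
scene nut [285. 169.] 202 [785.9 
[... 885 characters left out ...]
 [ 438.8 -374.5] [55.  32.5] 24.6 12.4 25.0
scene nut [285. 328.] 17 [ 307.2 -263.8] [14.6  9.4] 47.2 1.1 3.0
scene nut [332. 372.] 39 [ 307.9 -408.9] [38.8  8. ] -80.8 1.1 4.0
scene nut [351. 389.] 21 [ 308.7 -461.1] [16.2  6.6] -86.8 1.3 4.0
scene nut [368. 406.] 17 [ 307.8 -505.1] [17.5  3.7] -88.2 1.0 3.0
scene lens [229. 182.] 53 [581.6 333.3] [55.5 25.7] 54.5 8.4 12.0
scene lens [191. 186.] 46 [463.7 397. ] [51.7 26.7] -75.5 8.8 12.0
scene lens [219. 240.] 23 [370.5  89. ] [36.5  5.1] -69.1 10.5 16.0
scene lid 1674 [639.2 -24.9] [223.3 191.7] 81.7
scene tab 53 [559.4   9.7] [22.9 15.4] -12.6
scene sill 710 [515.4  -9.8] [202.7 101.4] -89.1
scene lip 141 [ 604.1 -288.8] [53.  52.9] 76.7
```

Box yaw is about -8.2° and the shutter is already partly open, by roughly 12 mm. I'll pinch the tab and drag it to the open stop. That also fixes the slot's lateral position, because the tab at the stop lies 102 mm from it.

```bash
cat >> h.py <<'E'
YAW=np.radians(-8.2); ex=np.array([np.cos(YAW),np.sin(YAW),0]); ey=np.array([-np.sin(YAW),np.cos(YAW),0])
def st(tag=""):
    s=env.sense(); print(tag,"t",round(s["t"],1),"pos",np.round(s["ee_pos"]*1000,1),"F",np.round(s["wrist_force"],1),"w",round(s["gripper_width"]*1000,1),flush=True); return s
def over(p,psi,z=.26):  # lift, then joint move above p
    q=env.sense()["ee_pos"]
    if q[2]<z-.01: env.movel([q[0],q[1],z],rate=.25)
    q=env.sense()["ee_pos"]
    cand=[]
    for a in (psi,psi+np.pi):
        j=solver.inverse_kinematics([p[0],p[1],z],R(a))
        if j is not None: cand.append((np.abs(np.array(j)-env.sense()["joint_positions"]).max(),a))
    a=min(cand)[1]; env.reach([p[0],p[1],z],R(a)); return a
E
python3 - <<'E'
from h import *
tab=np.array([.5615,.0105,0])
effector.release()
over(tab,YAW+np.pi/2,.27); st("above")
env.movel([*tab[:2],.138],rate=.12); st("down")
effector.grasp(15); s=st("pinched")
p=s["ee_pos"]
for d in (.03,.045,.055,.062,.066):
    env.movel(p+d*ey,rate=.06); s=st(d)
    if abs(s["wrist_force"]@ey)>9: break
env.pause(.3); s=st("stop")
effector.release(); st("rel")
q=s["ee_pos"]; env.movel([q[0],q[1],.27],rate=.25)
p,P=cloud("top","top1"); p2,_=cloud("scene","scene1")
print([ (np.round(r["at"],3),round(r["score"],2)) for c in("top","scene") for n in ("shutter_tab","slot") for r in tip_of(c,n)])
E
```

```text
above t 4.4 pos [561.6  11.7 269.8] F [-0.3 -0.5  0. ] w 91.9
down t 5.6 pos [562.1  10.5 138.7] F [-0.2 -0.2  0.4] w 92.2
pinched t 6.8 pos [561.5  10.4 138. ] F [-0.6  0.5 -0.3] w 11.6
0.03 t 7.5 pos [566.1  41.4 138. ] F [ 1.1  1.  -0.9] w 11.8
0.045 t 7.8 pos [568.2  56.2 138. ] F [ 1.3  0.7 -1.8] w 11.7
0.055 t 8.2 pos [568.7  59.6 137.9] F [ -0.5 -10.6   0.1] w 11.9
stop t 8.5 pos [568.8  59.7 137.9] F [ -1.6 -11.    0.9] w 12.1
rel t 9.7 pos [569.3  64.9 138. ] F [-0.4 -1.2  0.1] w 91.7
[(array([0.568, 0.062, 0.146]), 0.84), (array([ 0.542, -0.039,  0.099]), 0.95)]
```

View pictures.

Run:
```python
import cv2,numpy as np
a=cv2.imread("pics/top1.png");b=cv2.imread("pics/scene1.png")
A=cv2.resize(a[170:290,100:440],None,fx=2.2,fy=2.2,interpolation=2);B=cv2.resize(b[120:350,100:430],None,fx=1.45,fy=1.45,interpolation=2)
w=max(A.shape[1],B.shape[1]);f=lambda i:cv2.copyMakeBorder(i,0,0,0,w-i.shape[1],0)
cv2.imwrite("pics/c1.png",np.vstack([f(A),f(B)]))
```

```text
(no output)
```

View pics/c1.png

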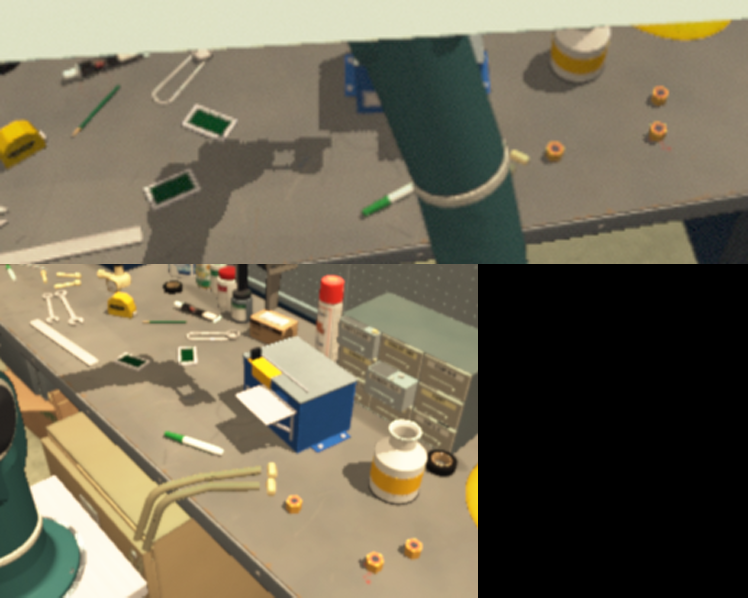

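Both views agree: two plates, three nuts, and the slot now uncovered. The network's slot is at (542,-39), and the tab reading gives (544,-40). Next is the first plate.

```bash
cat >> h.py <<'E'
SLOT=np.array([.5440,-.0398,0])
def find(kind,near,save=None,tol=50):
    c=[];a=[]
    for cam in ("top","scene"):
        for b in blobs(cam,kind,save and cam+save):
            if np.hypot(*(b[2]-np.array(near)*1000))<tol and b[1]>25: c.append(b[2]);a.append(b[4]); print(cam,kind,*b)
    if not c: return None
    z=np.exp(2j*np.radians(a)).mean(); return np.mean(c,0)/1000,np.angle(z)/2
def pick_lens(c,ang,off=.018):
    n=np.array([np.cos(ang),np.sin(ang)]); g=c-off*n
    effector.release(); a=over(g,ang+np.pi/2,.2)
    env.movel([*g,.004],rate=.15); effector.grasp(25); st("gripped")
    env.movel([*g,.2],rate=.2); return a-ang   # tool psi relative to nose direction
def at_slot(dx,z,dy=0): 
    p=SLOT+dx*ex+dy*ey; return [p[0],p[1],z]
def place_lens(rel,off=.018,dy=0):
    psi=YAW+rel
    env.reach(at_slot(-.048-off,.2,dy),R(psi)); st("over sill")
    env.movel(at_slot(-.048-off,.1065,dy),rate=.12); st("low")
    for d in (-.04,-.03,-.02,-.012,-.004):
        env.movel(at_slot(d-off,.1065,dy),rate=.06); s=st(d)
        if abs(s["wrist_force"]@ex)>8: print("BLOCKED"); return False
    return True
def push_lens():
    s=env.sense(); p=s["ee_pos"]
    effector.release(); env.movel([p[0],p[1],.16],rate=.2); effector.grasp(10)
    env.movel(at_slot(-.067,.16),rate=.2); env.movel(at_slot(-.067,.1035),rate=.12)
    for d in (-.05,-.04,-.03,-.02,-.014,-.0115,-.0105):
        env.movel(at_slot(d,.1035),rate=.06); s=st(d)
        if s["wrist_force"]@ex<-12: print("contact"); break
    p=s["ee_pos"]; env.movel(p-.02*ex,rate=.15); p=p-.02*ex; env.movel([p[0],p[1],.2],rate=.25)
E
python3 - <<'E'
from h import *
c,a=find("lens",(.581,.333)); print(c,np.degrees(a))
rel=pick_lens(c,a); print(rel)
place_lens(rel)
E
```

```text
top lens [195. 225.] 95 [581.1 334. ] [58.1 29.7] 57.8 8.0 16.0
scene lens [229. 182.] 52 [581.4 332.8] [51.8 25.5] 54.9 8.4 12.0
[0.58125 0.3334 ] 56.349999999999994
gripped t 14.3 pos [571.3 318.4   4. ] F [-1.1 -0.1  0.3] w 45.1
4.71238898038469
over sill t 16.7 pos [479.5 -29.2 200.1] F [-0.   0.5  0.1] w 44.3
low t 17.7 pos [479.3 -30.6 106.9] F [-0.4 -0.4 -0.4] w 45.0
-0.04 t 17.9 pos [487.6 -31.6 106.9] F [-0.3  0.4 -0.1] w 45.0
-0.03 t 18.3 pos [497.1 -33.1 106.5] F [-0.3 -0.3 -0. ] w 44.9
-0.02 t 18.6 pos [506.8 -34.6 106.4] F [0.2 0.3 0.5] w 44.9
-0.012 t 18.9 pos [514.6 -35.6 106.4] F [0.2 0.6 0.1] w 44.9
-0.004 t 19.1 pos [522.6 -36.8 106.5] F [-0.8 -0.2 -0.7] w 45.2
```

Run:
```python
from h import *
push_lens()
c,a=find("lens",(.464,.3985),"2"); print(c,np.degrees(a))
for cam in("top","scene"): print(cam,[(np.round(r["at"],3),round(r["score"],2)) for n in ("lens0_center","shutter_tab") for r in tip_of(cam,n)])
a_=cv2.imread("pics/top2.png")[150:270,230:350];b=cv2.imread("pics/scene2.png")[150:270,210:370]
cv2.imwrite("pics/c2.png",np.hstack([cv2.resize(a_,(400,400)),cv2.resize(b,(400,400))]))
```

```text
-0.05 t 23.2 pos [495.  -32.8 103.7] F [-1.  -0.5 -0.4] w 0.3
-0.04 t 23.5 pos [504.8 -34.2 103.5] F [-0.1 -0.1  0.5] w 0.5
-0.03 t 23.8 pos [514.7 -35.7 103.5] F [-0.3 -0.  -0.8] w 0.6
-0.02 t 24.1 pos [522.2 -36.6 102.6] F [-4.6 -0.1  0.9] w 0.5
-0.014 t 24.4 pos [524.  -36.8 101.2] F [-13.6   2.3   0.6] w 0.4
contact
top lens [178. 255.] 114 [462.7 399.2] [60.1 31. ] -73.2 7.5 15.0
scene lens [191. 186.] 46 [462.7 398.2] [48.2 25.2] -60.2 8.8 12.0
[0.4627 0.3987] -66.7
top [(array([0.566, 0.059, 0.143]), 0.61)]
scene [(array([ 0.502, -0.406,  0.006]), 0.19), (array([0.567, 0.057, 0.145]), 0.76)]
```

View pics/c2.png

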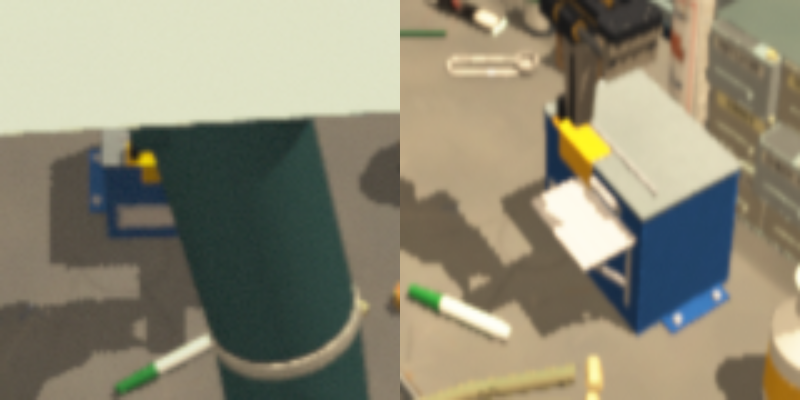

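Run:
```python
from h import *
q=env.sense()["ee_pos"]; env.movel([q[0]-.03,.2,.25],rate=.3)
for cam in ("scene","top"):
    p,P=cloud(cam,cam+"3"); d=P-SLOT; X=d@ex*1000; Y=d@ey*1000; Z=P[...,2]*1000
    for lo,hi in ((-75,-45),(-45,-30),(-30,-20),(-20,-12),(-12,-5),(-5,0),(0,15)):
        m=(X>lo)&(X<hi)&(abs(Y)<22)&(Z>80)&(Z<125); print(cam,lo,hi,m.sum(),np.round(np.nanpercentile(Z[m],[10,50,90]),1) if m.sum() else "")
    i=viewer.camera_info(cam)
p=cv2.imread("pics/scene3.png"); cv2.imwrite("pics/c3.png",cv2.resize(p[185:245,250:330],(800,600),interpolation=cv2.INTER_CUBIC))
```

```text
scene -75 -45 97 [ 99.2 101.2 102.8]
scene -45 -30 46 [ 99.8 101.3 102.9]
scene -30 -20 38 [100.  101.2 102.7]
scene -20 -12 28 [ 99.9 101.6 108.7]
scene -12 -5 54 [100.5 108.5 121.6]
scene -5 0 26 [101.3 116.1 123.6]
scene 0 15 22 [ 99.6 115.5 121.3]
top -75 -45 0 
top -45 -30 0 
top -30 -20 0 
top -20 -12 0 
top -12 -5 0 
top -5 0 0 
top 0 15 0
```

View pics/c3.png

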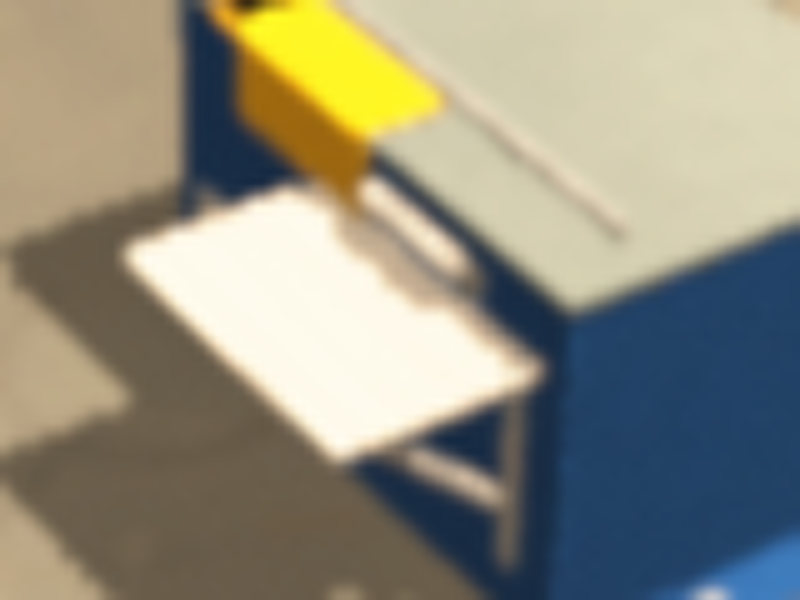

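The bright strip at (420,230) is the plate's tail, standing tilted up in the slot. My stepwise push let it tip early and wedge. I'll press the tail level from above and drag it inward under the fingertip, with force guards.

```bash
cat >> h.py <<'E'
def ratchet(x0,x1,zmin=.1055,fz=8):
    env.movel(at_slot(x0,.135),rate=.2)
    for z in np.arange(.128,zmin-1e-4,-.0025):
        env.movel(at_slot(x0,z),rate=.06); s=env.sense()
        if s["wrist_force"][2]>fz: break
    st(f"pressed {x0}")
    env.movel(at_slot(x1,z),rate=.06); st(f"dragged {x1}")
def tailview(name):
    p,P=cloud("scene",name); d=P-SLOT; X=d@ex*1000; Y=d@ey*1000; Z=P[...,2]*1000
    m=(X>-60)&(X<-4)&(abs(Y)<20)&(Z>104)&(Z<128); print("above sill",m.sum(),np.round(np.nanpercentile(X[m],[5,50]),1) if m.sum() else "")
    return cv2.resize(cv2.imread(f"pics/{name}.png")[185:245,250:330],(400,300),interpolation=cv2.INTER_CUBIC)
E
python3 - <<'E'
from h import *
a=tailview("t0")
q=at_slot(-.03,.2); a_=over(np.array(q),YAW+np.pi/2,.25); effector.grasp(10)
ratchet(-.018,-.0115)
q=env.sense()["ee_pos"]; env.movel([q[0],q[1],.25],rate=.3); env.movel([.45,.2,.25],rate=.3)
b=tailview("t1"); cv2.imwrite("pics/c4.png",np.hstack([a,b]))
E
```

```text
above sill 30 [-13.   -9.5]
pressed -0.018 t 31.0 pos [526.1 -37.2 105.3] F [ 0.  -0.1 -0.8] w 0.8
dragged -0.0115 t 31.3 pos [529.  -37.6 103.9] F [-5.5  0.4 -1.8] w 0.6
above sill 12 [-38.9  -5.3]
```

View pics/c4.png

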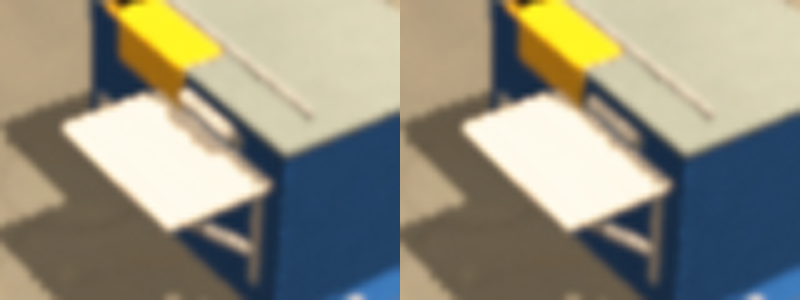

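The tail moved in and is now almost flush with the wall. I'll push it home at slot height.

Run:
```python
from h import *
over(np.array(at_slot(-.03,.2)),YAW+np.pi/2,.25)
env.movel(at_slot(-.03,.108),rate=.2)
for d in (-.016,-.012,-.009,-.006,-.003):
    env.movel(at_slot(d,.108),rate=.1); s=st(d)
    if abs(s["wrist_force"]@ex)>25: break
q=env.sense()["ee_pos"]-.02*ex; env.movel(q,rate=.2);env.movel([q[0],q[1],.25],rate=.3); env.movel([.45,.2,.25],rate=.3)
b=tailview("t2"); cv2.imwrite("pics/c5.png",b)
```

```text
-0.016 t 35.1 pos [529.  -37.5 108.8] F [0.1 0.2 0.5] w 0.8
-0.012 t 35.3 pos [532.1 -38.  108.3] F [-2.4  0.7  1.8] w 0.4
-0.009 t 35.6 pos [532.3 -38.  107.7] F [-9.2  1.9  8. ] w 0.5
-0.006 t 35.8 pos [532.3 -38.  107.2] F [-16.4   2.8  12.8] w 0.6
-0.003 t 36.1 pos [532.3 -37.9 106.8] F [-24.8   4.3  18.2] w 0.6
above sill 2 [-39.8 -32.9]
```

View pics/c5.png

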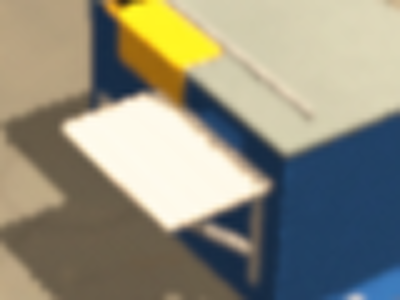

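The slot is clear, so plate 1 has dropped in. Wall contact shows the slot is 1.8 mm nearer, so I'll correct that. Plate 2 gets one brisk push instead of steps.

```bash
sed -i 's/^SLOT=.*/SLOT=np.array([.5424,-.0396,0])/' h.py
cat >> h.py <<'E'
def push_fast():
    p=env.sense()["ee_pos"]
    effector.release(); env.movel([p[0],p[1],.16],rate=.2); effector.grasp(10)
    env.movel(at_slot(-.072,.16),rate=.2); env.movel(at_slot(-.072,.1045),rate=.12)
    env.movel(at_slot(-.0105,.1045),rate=.35); st("pushed")
    q=env.sense()["ee_pos"]-.02*ex; env.movel(q,rate=.2); env.movel([q[0],q[1],.25],rate=.3)
E
python3 - <<'E'
from h import *
c,a=find("lens",(.463,.3987)); print(c,np.degrees(a))
rel=pick_lens(c,a)
if place_lens(rel):
    push_fast(); env.movel([.45,.2,.25],rate=.3); cv2.imwrite("pics/c6.png",tailview("t3"))
E
```

```text
top lens [178. 255.] 114 [463.4 399.4] [59.9 30.6] -68.8 7.7 17.0
scene lens [191. 186.] 46 [462.3 397.1] [49.2 23.3] -68.0 9.1 12.0
[0.46285 0.39825] -68.39999999999999
gripped t 42.6 pos [456.3 415.1   4.1] F [-0.   0.5  0.9] w 45.3
over sill t 45.4 pos [477.3 -29.5 199.9] F [ 1.1 -0.  -0.3] w 45.2
low t 46.3 pos [477.6 -30.3 106.9] F [-0.3 -0.2 -0.4] w 45.0
-0.04 t 46.6 pos [485.8 -31.3 107. ] F [ 0.4 -0.4  0.1] w 45.0
-0.03 t 46.9 pos [495.3 -33.  106.6] F [0.2 0.6 0.5] w 45.3
-0.02 t 47.2 pos [505.2 -34.4 106.5] F [ 0.1 -0.5 -0.4] w 45.2
-0.012 t 47.5 pos [513.1 -35.5 106.5] F [-0.3 -0.7 -0.7] w 45.0
-0.004 t 47.8 pos [521.  -36.6 106.5] F [-0.4 -0.3 -0.3] w 45.2
pushed t 51.7 pos [532.  -38.  104.5] F [-1.7  1.  -1.8] w 0.4
above sill 2 [-48.9 -36.8]
```

View pics/c6.png

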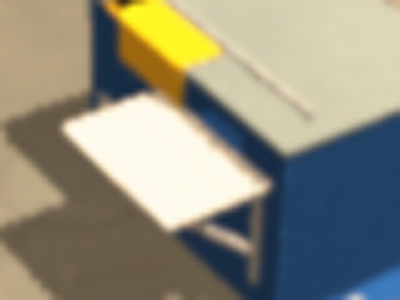

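Plate 2 is in as well. Now the nuts.

```bash
cat >> h.py <<'E'
def nut(near,psi,mouth,tol=40):
    f=find("nut",near,tol=tol)
    if f is None: print("none"); return False
    g=f[0]; effector.release(); over(g,psi,.2)
    env.movel([*g,.004],rate=.15); effector.grasp(25); s=st("gripped")
    if s["gripper_width"]<.02: print("MISSED"); effector.release(); return False
    env.movel([*g,.22],rate=.25)
    psi2=over(mouth,psi,.22); s=st("over jar")
    if s["gripper_width"]<.02: print("LOST"); return False
    env.movel([*mouth,.146],rate=.15); s=st("at mouth"); effector.release(); env.pause(.3)
    env.movel([*mouth,.22],rate=.25); return True
def mouth():
    m=[r[0]["at"][:2] for c in("top","scene") if viewer.read_camera(c) is not None and (r:=tip_of(c,"jar_mouth")) and r[0]["score"]>.5]
    p,P=cloud("scene"); x,y,z=np.moveaxis(P,-1,0)
    k=(abs(z-.138)<.006)&(x>.5)&(x<.7)&(abs(y+.29)<.06); print("mouth",np.round(m,4),rect(P[k])); return m
E
python3 - <<'E'
from h import *
mouth(); M=np.array([.6045,-.289])
print(nut((.430,-.201),0.,M))
env.movel([.5,-.1,.25],rate=.3); mouth()
for n in ((.436,-.375),(.508,-.399)): print(n,find("nut",n))
a=cv2.imread("pics/scene3.png"); p,_=cloud("scene","n1"); cv2.imwrite("pics/c7.png",cv2.resize(cv2.imread("pics/n1.png")[200:360,240:460],(770,560)))
E
```

```text
mouth [[ 0.6034 -0.288 ]
 [ 0.605  -0.2908]] (array([ 604.8, -288.4]), array([55. , 53.6]), -16.7)
top nut [352. 238.] 60 [ 428.3 -205.1] [40.5 28. ] -25.8 17.4 27.0
scene nut [302. 285.] 145 [ 432.4 -197.2] [49.1 31.6] 45.9 13.9 24.0
gripped t 59.3 pos [ 430.2 -201.2    4. ] F [-0.4  0.8  0.3] w 23.8
over jar t 61.1 pos [ 602.9 -289.4  218.9] F [-0.   0.3 -0.5] w 24.0
at mouth t 61.7 pos [ 604.8 -289.   146.9] F [-0.1 -0.2  0.5] w 23.9
True
mouth [[ 0.6041 -0.2886]
 [ 0.6058 -0.2831]] (array([ 604.5, -288.4]), array([54.4, 51.9]), 64.6)
top nut [399. 229.] 58 [ 436.4 -380.5] [36.6 26.4] -63.5 15.2 32.0
scene nut [357. 327.] 203 [ 431.7 -377.2] [68.7 31.4] 22.2 12.3 25.0
(0.436, -0.375) (array([ 0.43405, -0.37885]), np.float64(-0.36041049053682894))
top nut [399. 213.] 58 [ 502.1 -402. ] [29.4 26.4] -26.0 17.1 28.0
scene nut [384. 316.] 166 [ 512.1 -399.4] [50.3 29.8] 27.5 15.7 24.0
(0.508, -0.399) (array([ 0.5071, -0.4007]), np.float64(0.01308996938995745))
```

View pics/c7.png

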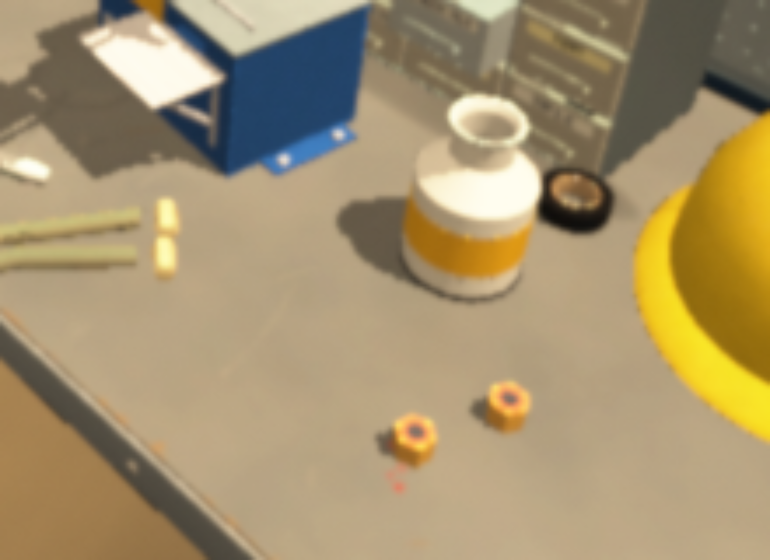

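Run:
```python
from h import *
M=np.array([.6045,-.2885])
print(nut((.434,-.379),np.radians(71),M,30))
env.movel([.5,-.1,.25],rate=.3)
print(nut((.507,-.4),np.radians(90),M,30))
env.movel([.5,-.1,.25],rate=.3); mouth()
for cam in("top","scene"):
  for n in ("nut0_center","lens0_center","marker","striker","black_tape","shutter_tab"):
    print(cam,n,[(np.round(r["at"],3).tolist(),round(r["score"],2)) for r in tip_of(cam,n)])
p,_=cloud("scene","n2")
```

```text
top nut [399. 229.] 60 [ 436.8 -378.8] [33.6 27.5] -43.2 16.9 29.0
scene nut [357. 326.] 191 [ 436.  -375.9] [59.6 32.5] 25.3 13.4 24.0
gripped t 69.3 pos [ 436.4 -377.4    4. ] F [-0.2 -0.5 -0.8] w 24.4
over jar t 71.1 pos [ 602.5 -290.2  219.3] F [-0.2 -0.4  0.6] w 24.3
at mouth t 71.8 pos [ 604.4 -289.7  146.9] F [ 0.1 -0.1 -0. ] w 24.4
True
top nut [399. 213.] 57 [ 506.1 -404.4] [45.8 26.8] -25.0 17.8 28.0
scene nut [385. 316.] 165 [ 511.4 -398.6] [50.1 30.8] 18.5 15.8 25.0
gripped t 78.4 pos [ 508.7 -401.5    4. ] F [-0.6 -0.3  0.6] w 26.1
over jar t 80.1 pos [ 604.2 -287.8  218.5] F [-0.   0.3 -1.1] w 26.1
at mouth t 80.7 pos [ 604.4 -289.7  146.6] F [-0.2  0.8 -0. ] w 25.9
True
mouth [[ 0.6034 -0.2879]
 [ 0.6046 -0.2866]] (array([ 605.2, -288.3]), array([54.4, 52.5]), -55.9)
top nut0_center []
top lens0_center []
top marker [([0.398, 0.049, 0.003], 0.64)]
top striker [([0.693, 0.37, -0.0], 0.49)]
top black_tape []
top shutter_tab [([0.568, 0.06, 0.144], 0.48)]
scene nut0_center []
scene lens0_center []
scene marker [([0.393, 0.052, 0.001], 0.71)]
scene striker [([0.695, 0.37, -0.001], 0.66), ([0.395, 0.05, -0.002], 0.24)]
scene black_tape [([0.722, -0.317, -0.003], 0.61), ([0.697, 0.372, -0.001], 0.45)]
scene shutter_tab [([0.565, 0.058, 0.144], 0.74)]
```

View pics/n2.png

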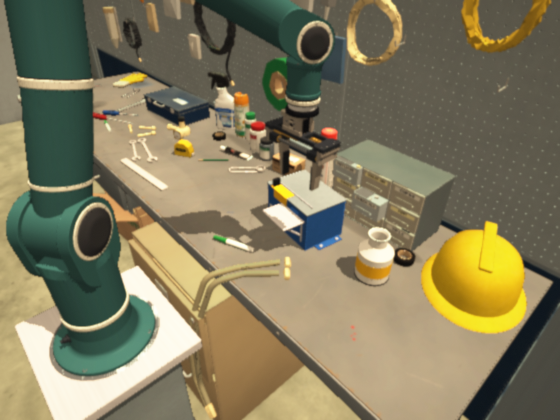

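The bench is clear, and the jar and bystanders are where they were. Now to close the shutter.

Run:
```python
from h import *
tab=np.array([.5688,.0597,0]); effector.release()
over(tab,YAW+np.pi/2,.27)
env.movel([*tab[:2],.138],rate=.12); effector.grasp(15); s=st("pinched"); p=s["ee_pos"]
for d in (.03,.05,.058,.062,.066,.07):
    env.movel(p-d*ey,rate=.06); s=st(d)
    if s["wrist_force"]@ey>9: break
env.pause(.3); s=st("stop"); print("travel",(p-s["ee_pos"])@ey)
effector.release(); st("rel"); q=env.sense()["ee_pos"]; env.movel([q[0],q[1],.27],rate=.25); env.movel([.45,.2,.27],rate=.3)
for c in("top","scene"):
    cloud(c,c+"9"); print(c,[(np.round(r["at"],3).tolist(),round(r["score"],2)) for r in tip_of(c,"shutter_tab")])
p,P=cloud("scene");a=cv2.resize(cv2.imread("pics/scene9.png")[160:290,250:420],(680,520)); cv2.imwrite("pics/c9.png",a)
```

```text
pinched t 87.9 pos [568.8  59.5 138. ] F [ 0.   0.1 -0.4] w 11.9
0.03 t 88.6 pos [564.2  28.6 138. ] F [-1.4 -1.3  1.1] w 12.0
0.05 t 89.0 pos [561.3   8.8 138. ] F [-1.7 -1.3  1.5] w 11.8
0.058 t 89.3 pos [560.2   1.2 138. ] F [-2.  -1.3  2.1] w 11.8
0.062 t 89.6 pos [559.7  -1.9 138. ] F [-3.2 -0.5  2.3] w 12.0
0.066 t 89.8 pos [559.7  -1.9 138. ] F [-1.5  8.8  2.9] w 12.0
0.07 t 90.1 pos [559.7  -2.  137.9] F [ 0.2 16.5  1.2] w 11.8
stop t 90.4 pos [559.7  -2.  138. ] F [-0.6 15.6  0.8] w 11.7
travel 0.06222548560710142
rel t 91.6 pos [558.8  -9.7 138. ] F [ 0.4 -0.5 -0.8] w 91.9
top []
scene [([0.561, -0.003, 0.144], 0.87)]
```

View pics/c9.png

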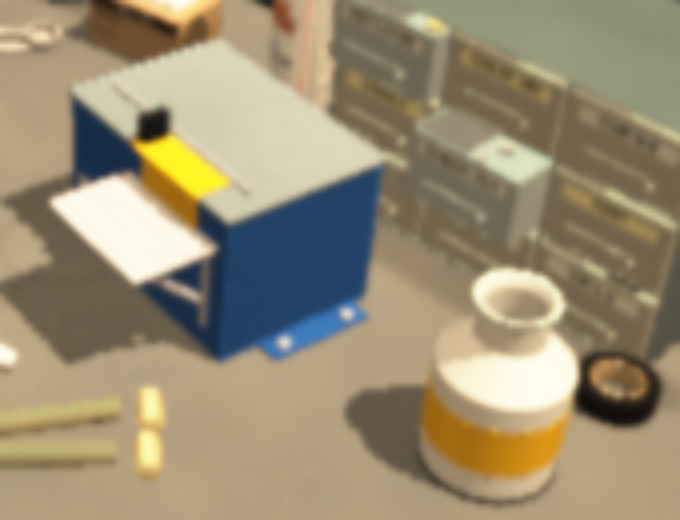

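The shutter is shut: 62.2 mm of travel to the stop, and the tab stayed put after release. Handing in.

Run:
```python
from h import *
print([ (n,find("nut",(.45,-.3),tol=130) if n=="nut" else find("lens",(.5,.35),tol=120)) for n in ("nut","lens")])
env.pause(.5); workorder.finish_job(); st("done")
```

```text
scene nut [353. 336.] 31 [ 411.  -383.5] [23.5 12.8] 30.8 1.8 4.0
[('nut', (array([ 0.411 , -0.3835]), np.float64(0.5375614096142535))), ('lens', None)]
the job is handed in; nothing more can be done
the job is handed in; nothing more can be done
```

I slid the shutter open, put both lens plates in the box and all three nuts in the jar, then shut the shutter again. I handed the job in at about 95 s. No verdict came back.

**Shutter:** It started about 12 mm open. I dragged it to the open stop, and the full closing stroke was 62.2 mm back to the shut stop. In the last picture the tab stays at the shut position after release.

**Plates:** The first plate tipped early and wedged in the slot. I pressed its tail down and pushed it in with up to about 25 N. The second went in with one quick push. The slot and sill looked clear after each.

**Nuts:** Each was released over the jar mouth at grip widths of 24–26 mm. The mouth measurement had not moved after the third drop, and the jar looks upright.

**Other objects:** The marker and striker were within a few millimetres of their starting positions in both cameras. The tape was too, but only the scene camera found it.

**Not certain:**
- I saw two plates and three nuts, with none left on the bench. I could not see inside the box or the jar, or a small area behind them.
- My colour check for leftover nuts flagged one spot at (0.411, -0.384), only 2 mm high. I took it for the red mark painted on the bench, visible since the first pictures. The trained networks reported no nut or plate in the check before I shut the shutter.
- The top camera did not find the shutter tab in the last check. The scene camera did, at a score of 0.87.

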